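# Eject the cell tray of the fan control with a release pin

### The arm

A 6-joint arm with a two-finger parallel gripper is mounted at the origin on the work surface. World frame = base frame: x ahead of the robot, y to its left, z up, the work surface at z = 0. Lengths are in m, angles in degrees, forces in N, time in s.
With the tool pointing down it reaches from about 0.4 to 0.825 m from the base axis. Payload 7 kg.
Tool frame: the origin (TCP) lies midway between the tips of the shut fingers; the grasp point (between the pads) lies r.grasp_offset behind it (r.grasp_offset is the distance from the TCP to the grasp point, in m); z points along the fingers, y is the direction in which the jaws open and shut (so a half turn about z gives the same grasp; the last joint's range is limited). The gripper opens to 88 mm and grips with 3 to 60 N. Pads are 19 mm wide; open, the fingers measure 130 mm over their backs; the gripper's body (78 mm by 193 mm) begins 47 mm behind the grasp point.
Start: joints at [-46.805, 20.546, 0.682, 0, -70.136, -16.507], TCP at [0.303, -0.603, 0.227] pointing down, gripper open.
Joint ranges: [-176.03, 176.03], [-82.01, 121.73], [-58.28, 71.71], [-173.87, 95.51], [-174.79, -0.11], [-173.66, 173.66]. Speed limits (degrees/s): [136.94, 136.94, 172.46, 180, 180, 180].

### API

Orientations are given as [roll, pitch, yaw] about the fixed x, y, z axes, in that order (R = Rz(yaw) Ry(pitch) Rx(roll)).
In Python, from plant import status, imaging, r gives the robot as it stands.
- The arm moves only by the tool apply_moves, never from a script. Its argument "moves" is a list of rows, each a list of 6 numbers: the shift along the tool's x, y, z in units of 200 mm (1.0 is 200 mm), then the turn, a rotation vector about the tool's x, y, z in units of 90 degrees (1.0 is 90 degrees). In form: [[tx, ty, tz, rx, ry, rz], ...]. A call has 1 to 12 rows; each row is the pose to reach, as a shift and turn from the pose measured when the call began, along the tool's axes at that moment; what a row does not reach only later rows make up. A row lasts 1/8 s, in which the tool goes at most 62.5 mm and 10.7 degrees, less where a joint would pass 70% of its speed; a pose out of reach is approached as far as the arm can. A call with a number of a shift or a turn outside -1 to 1 is refused whole. A call with a gripper value outside its range is refused whole. "hand" is the closure, from -1 (fully open) to 1 (shut), set as the call begins (left out, the last holds). The fingers move at their own pace and stop on an object; "grip_force" is the grip in N (left out, the last holds). Time passes only in rows, so rows that repeat a pose let the fingers close. It gives the time, the measured TCP pose, the force and the opening at its end, in the units of the state.
- status.get_state(): the state, without advancing time (a new reading comes with each control period).
- imaging.capture(name): name is "scene" or "top" or "wrist"; returns (picture, depth): 480x640x3 uint8, blue, green, red; 480x640 float32, m along the optical axis (not along the pixel's ray), 0 where there is no reading.
- imaging.camera_info(name): a dict with "fx", "fy", "cx", "cy" (pixels), "T" (4x4, takes a point from camera to world coordinates). Camera axes: x right, y up, looking along -z (the intrinsics and any distortion apply to the point x, -y, -z); pixel columns grow to the right and rows downward; lengths in m; the calibration is good to about 2 mm. A picture is of the moment at which its call begins: read the wrist's pose just before it. camera_info takes no time and is no camera call; for the wrist camera it gives the pose at the moment of the call.
- r.close_job(): hands the job in, once; it reports no verdict.
The state is a dict: "time_s": time; "joints": joint angles; "qd": joint speeds; "joint_torque": joint torques, N m; "tcp_pos": TCP position; "eef_rot": TCP orientation; "contact_force": force on the tool from outside, world axes, zero at the start; "moment": the same for the moment, N m; "gripper_width": finger opening in m.
Only numpy, scipy, OpenCV 4.12 (cv2) and the standard library are available. Lean on these libraries where they do the work, as an engineer would, in place of code of your own. Each camera call takes 0.05 s, during which the arm holds its last target.

### The job

Take the orange-handled pin out of its well in the caddy, reach through the narrow slot in the top of the chrome fan control with it and feel along the slot for the hidden spring catch, then press the catch gently until the yellow cell tray pops out. Stand the pin back in its well, fully home, and let go; press only lightly (never more than about 20 N with the pin on any part of the fan control), keep the gripper itself off it, do not turn the speed knob, and leave the glass, the dish and the dominoes where they are.

Things in the scene. Friction and masses are not known exactly. Their poses are not given: they have to be found in the camera images.
- pin_grip (a point): Centre of the handle of the release pin, which stands upright in the caddy's well: orange round handle 16 mm in diameter and 50 mm long, above a steel shank 5 mm in diameter and 40 mm long (40 g in all). This point is on the axis, 25 mm above the handle's lower face and 65 mm above the tip; z axis up along the pin. Any grasp yaw will do.
- pin_tip (a point): The lower end of the pin's steel shank, on its axis (edge chamfered by 1 mm).
- well (a point): Centre of the mouth of the pin's well, 105 mm above the slab: a round hole 10 mm in diameter with a 2 mm chamfer, 45 mm deep, in the top of a white block 34 x 34 mm standing in the caddy's upper tier. The lower face of the pin's handle rests on the mouth when the pin is home (handle centre 25 mm above this point). Axes as the caddy's, z up.
- caddy: Blue plastic two-tier caddy, fixed, 120 x 180 mm (x, y), origin at the centre of its underside. Its upper-tier walls end 82 mm above the slab; the white well block stands in its middle, 105 mm high.
- slot (a point): Centre of the access slot in the fan control's cover, level with the cover's top, 65 mm above the slab; axes as the fan control's, z up. The slot is 39 mm long (y) and 9 mm wide (x), cover 4 mm thick. Below it lies a rigid dead floor, 18 mm under this point, with one gap 9.5 mm long in y. The gap's middle lies up to 14 mm either side of this point, differs each time and cannot be seen.
- fan_control: Fixed chrome fan control, a box 130 x 170 x 65 mm (x, y, z); origin at the centre of its underside, front to -x. Slot on the -y side, speed knob on the +y side. The spring catch lies in the gap of the dead floor under the slot; its top is 21 mm below the slot's point (3 mm lower than the floor) and it gives downward, the floor does not.
- cell_tray (a joint): How far (m) the yellow sprung cell tray has come out of the fan control's front (-x) face: 0 shut, 0.026 fully out. It comes out by itself and stays out once the catch is pressed down 4.5 mm. The catch pushes back with about 3 N at first touch, 5.5 N where it lets go and 7 N at its rigid stop, 8 mm down.
- knob_pointer (a point): A point 18 mm off the axis on the black speed knob (20 mm radius, its axis at x 10 mm, y 50 mm from the fan control's centre), 24 mm above the cover; the knob stands 44 mm above the cover. It must not be turned.
- glass: Empty short glass, 72 mm across, 80 mm high, origin under its centre. Leave alone.
- dish: White ceramic dish, 110 mm across, 30 mm high, origin under its centre. Leave alone.
- domino_a: White domino lying flat, 48 x 24 x 8 mm, origin under its centre. Leave alone.
- domino_b: White domino lying flat, 48 x 24 x 8 mm, origin under its centre. Leave alone.
There are look-alikes about, which are no part of the job. There is more than one size of the fan_control; the one meant has the size given above. Of the things that look like the part that bears pin_grip, the smaller one is meant.

How it is judged (in metres and radians):
On the way, in this order (a step that is already met when the one before it is completed fails the run):
1. the pin is lifted clear of its well (z of pin_tip in the frame of well above 0.005 m), for 0.1 s.
2. the cell tray comes out (15 mm or more) while the pin is in the slot (value of joint cell_tray above 0.015 m and z of pin_tip in the frame of slot below -0.008 m and horizontal distance between pin_tip and slot below 0.02 m), for 0.05 s.
At the end, for the whole second after the job is handed in: The cell tray is out by at least 15 mm; the pin stands in its well, released and at rest, upright within 0.1 rad, its handle resting on the mouth within 3 mm (value of joint cell_tray above 0.015 m and horizontal distance between pin_tip and well below 0.008 m and z of pin_grip in the frame of well between 0.02 and 0.028 m and angle between pin_grip's own z axis and vertical below 0.1 rad and linear speed of pin below 0.02 m/s); the robot touches nothing.
It fails at once if the pin presses on the fan control with more than 22 N (contact force between pin and fan_control above 22 N).
It fails at once if the gripper or arm bumps the fan control with more than 5 N (contact force between any of the fingers, the arm and fan_control above 5 N).
It fails at once if the speed knob is turned by more than about 0.3 rad (distance of knob_pointer from where it was at the start of the episode above 0.006 m).
It fails at once if the glass, the dish or a domino is moved by more than 15 mm (distance of any of glass, dish, domino_a, domino_b from where it was at the start of the episode above 0.015 m).
It also fails if it takes over 67 s, if anything falls off the work surface, if the arm or the gripper's body presses on something with over 40 N, if the wrist force passes 120 N, or if a joint passes its speed limit or range.

## Working session

There is one attempt and no reset: what is moved stays moved. The work goes in short steps, Python scripts to look and compute and a tool call to move; the robot and the scene stay as the last step left them, time stands still between calls to the robot, and variables do not carry over. Pictures are saved under pics/ and viewed, and the job is handed in when it is done.

Besides the shell and the picture viewer there is one more tool, called after "Emit:" as name([rows], argument=value, ...), one row to a line, values as JSON. apply_moves: Moves the arm, as the interface text tells. Its arguments: {"type":"object","properties":{"moves":{"type":"array","items":{"type":"array","items":{"type":"number"}}},"hand":{"type":"number"},"grip_force":{"type":"number"}},"required":["moves"]}

```bash
ls; mkdir -p pics; cat > h.py <<'E'
import numpy as np, cv2
from plant import status, imaging, r
from scipy.spatial.transform import Rotation as R
def pt(info,u,v,d):
    p=np.array([(u-info['cx'])/info['fx']*d,-(v-info['cy'])/info['fy']*d,-d,1]); return (np.array(info['T'])@p)[:3]
def cloud(info,dep):
    v,u=np.mgrid[0:480,0:640]
    P=np.stack([(u-info['cx'])/info['fx']*dep,-(v-info['cy'])/info['fy']*dep,-dep,np.ones_like(dep)],-1)
    W=(P@np.array(info['T']).T)[...,:3]; W[dep<=0]=np.nan; return W
def ray(info,u,v,z):
    T=np.array(info['T']); d=T[:3,:3]@np.array([(u-info['cx'])/info['fx'],-(v-info['cy'])/info['fy'],-1]); o=T[:3,3]
    return o+d*(z-o[2])/d[2]
E
python3 - <<'E'
from h import *
print(status.get_state(), r.grasp_offset)
for n in ['scene','top','wrist']:
    i=imaging.camera_info(n); print(n,i)
    p,d=imaging.capture(n); cv2.imwrite(f'pics/{n}0.png',p); np.savez(f'{n}0.npz',p=p,d=d,**{k:np.array(i[k]) for k in ['fx','fy','cx','cy','T']})
E
```

```text
pics
{'time_s': 0.0, 'joints': array([-4.68040391e+01,  2.05911469e+01,  6.33649948e-01, -1.98795872e-02,
       -7.01358931e+01, -1.65074867e+01]), 'qd': array([ 0.06391186, -0.0734066 ,  0.04387601,  0.04806809,  0.04173779,
       -0.03391986]), 'joint_torque': array([-1.86363519e-03, -5.82711160e+01,  2.93043995e+01,  6.99663609e+00,
        7.02067206e-03, -1.62235733e-04]), 'tcp_pos': array([ 0.30292858, -0.60265779,  0.22562576]), 'eef_rot': array([ 1.79905149e+02, -8.62064198e-03, -1.53318289e+02]), 'contact_force': array([0.41982021, 0.26839905, 0.46229289]), 'moment': array([ 0.01552739, -0.00230833,  0.00230268]), 'gripper_width': 0.08751244466249229} 0.0188
scene {'fx': 508.38054889584373, 'fy': 508.38054889584373, 'cx': 312.3267843653532, 'cy': 241.80174093541154, 'T': array([[ 0.40556291, -0.64108608,  0.65155765,  1.13315308],
       [ 0.91385202,  0.26891326, -0.30423699, -0.18999724],
       [ 0.01982961,  0.71881451,  0.69491905,  0.69501261],
       [ 0.        ,  0.        ,  0.        ,  1.        ]])}
top {'fx': 438.60144948479734, 'fy': 438.60144948479734, 'cx': 322.8152672892686, 'cy': 241.55078037827312, 'T': array([[ 0.0034658 ,  0.99828564, -0.05842742,  0.52291722],
       [-0.99993877,  0.00407371,  0.01028857,  0.11120605],
       [ 0.01050895,  0.05838818,  0.99823864,  0.89554887],
       [ 0.        ,  0.        ,  0.        ,  1.        ]])}
wrist {'fx': 391.4063133007325, 'fy': 391.4063133007325, 'cx': 314.6379846090142, 'cy': 242.03482591341782, 'T': array([[-0.44836077, -0.86507492, -0.22498445,  0.24323268],
       [ 0.89385136, -0.43349172, -0.1145193 , -0.63242983],
       [ 0.00153887, -0.25244862,  0.96760908,  0.3835402 ],
       [ 0.        ,  0.        ,  0.        ,  1.        ]])}
```

View pics/top0.png

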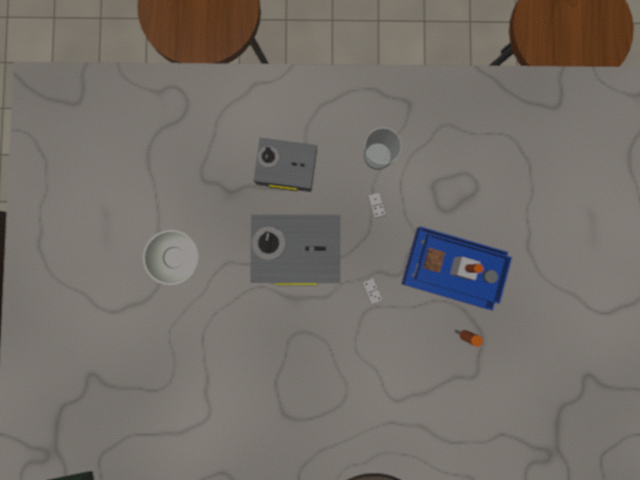

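View pics/scene0.png

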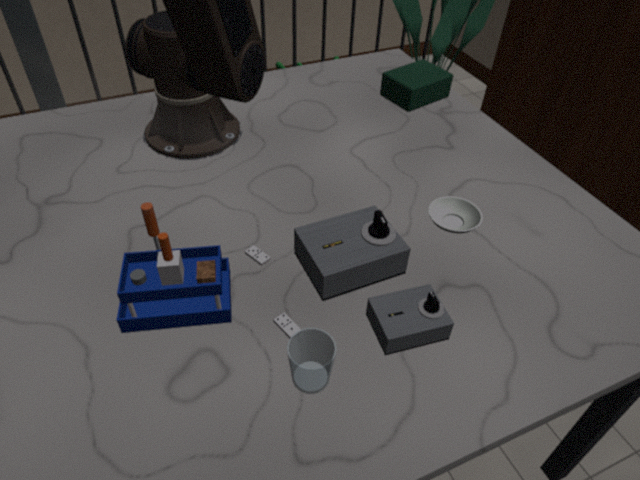

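```bash
python3 - <<'E'
from h import *
f=np.load('top0.npz'); i={k:f[k] for k in ['fx','fy','cx','cy','T']}; W=cloud(i,f['d'].astype(float))
p=f['p']
for n,(u,v) in dict(big=(270,270),bigslotside=(330,240),small=(300,180),pinwell=(477,268),pinlone=(476,340),wb=(460,266),knob=(268,243),table=(420,400)).items(): print(n,W[v,u])
hsv=cv2.cvtColor(p,cv2.COLOR_BGR2HSV)
# box tops
for nm,(x0,x1,y0,y1),zr in [('big',(240,350,205,292),(.055,.075)),('small',(245,325,130,200),(.03,.08))]:
    m=np.zeros((480,640),np.uint8); z=W[...,2]; s=(z>zr[0])&(z<zr[1]); m[y0:y1,x0:x1]=s[y0:y1,x0:x1]*255
    c=max(cv2.findContours(m,0,2)[0],key=cv2.contourArea); q=cv2.boxPoints(cv2.minAreaRect(c))
    zz=np.nanmedian(z[m>0]); X=np.array([ray(i,u,v,zz)[:2] for u,v in q]); print(nm,zz,q.tolist(),X.round(4).tolist(),np.linalg.norm(X-np.roll(X,1,0),axis=1),X.mean(0))
o=(hsv[...,0]<15)&(hsv[...,1]>150)&(hsv[...,2]>90)
n,l,st,ce=cv2.connectedComponentsWithStats(o.astype(np.uint8))
for k in range(1,n):
    if st[k,4]>15:
        mm=l==k; print(st[k],ce[k],np.nanpercentile(W[mm],[5,50,95],axis=0).round(4).tolist())
big=cv2.resize(p[200:360,230:530],None,fx=2.6,fy=2.6,interpolation=cv2.INTER_CUBIC);cv2.imwrite('pics/crop1.png',cv2.convertScaleAbs(big,alpha=1.5))
f=np.load('scene0.npz');p=f['p'];cv2.imwrite('pics/crop2.png',cv2.convertScaleAbs(cv2.resize(p[190:350,90:470],None,fx=2.1,fy=2.1,interpolation=cv2.INTER_CUBIC),alpha=1.5))
E
```

```text
big [0.51734999 0.20191824 0.06710346]
bigslotside [0.57448882 0.08904007 0.06571453]
small [0.69316848 0.14751384 0.04524733]
pinwell [ 0.52250539 -0.15774891  0.15411899]
pinlone [ 0.39596775 -0.16705833  0.11760868]
wb [ 0.52597362 -0.14454021  0.10585517]
knob [0.56600912 0.2015467  0.10790253]
table [ 0.25727171 -0.09440938 -0.00067431]
big 0.06555765359011168 [[250.0, 214.0], [339.0, 214.0], [339.0, 282.0], [250.0, 282.0]] [[0.6234, 0.2411], [0.6242, 0.072], [0.4952, 0.0719], [0.4947, 0.2395]] [0.12868931 0.16911814 0.12895906 0.16759467] [0.5593425 0.1561187]
small 0.04415720970555831 [[252.53370666503906, 181.54393005371094], [258.42205810546875, 136.7924041748047], [316.34039306640625, 144.41322326660156], [310.4520263671875, 189.1647491455078]] [[0.6898, 0.2404], [0.7789, 0.2299], [0.7644, 0.1159], [0.6754, 0.127]] [0.11430573 0.08964865 0.11501281 0.08967834] [0.72710469 0.17829226]
[ 139    0   38   60 1335] [159.94906367  22.79775281] [[1.1246, 0.5163, -0.2936], [1.203, 0.5509, -0.2896], [1.2596, 0.5987, -0.2858]]
[ 177    0   50   62 2280] [201.06973684  30.11403509] [[
[... 981 characters left out ...]
31, -0.2885], [1.2271, -0.656, -0.2849]]
[555  36   3  10  17] [556.23529412  40.47058824] [[1.1463, -0.5568, -0.2936], [1.1576, -0.552, -0.2893], [1.1718, -0.5488, -0.2856]]
[599  46   3  20  35] [600.2         55.77142857] [[1.0897, -0.6782, -0.2927], [1.1122, -0.674, -0.2898], [1.1415, -0.6698, -0.285]]
[556  48   3  17  19] [556.57894737  56.        ] [[1.0945, -0.5548, -0.2919], [1.1142, -0.552, -0.2897], [1.133, -0.5484, -0.2867]]
[473 265   9   7  56] [477.19642857 267.94642857] [[0.5175, -0.164, 0.1524], [0.5225, -0.1576, 0.1551], [0.5276, -0.1518, 0.1574]]
[469 335  13  11 111] [475.5045045 340.       ] [[0.3883, -0.1746, 0.1152], [0.3962, -0.166, 0.1188], [0.4034, -0.1574, 0.1211]]
```

View pics/wrist0.png

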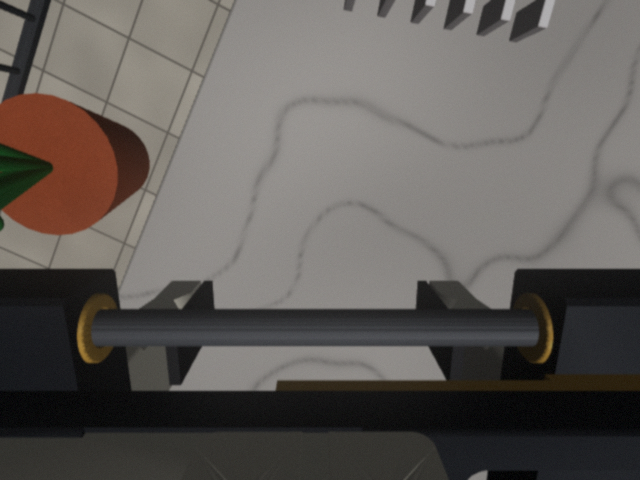

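View pics/crop1.png

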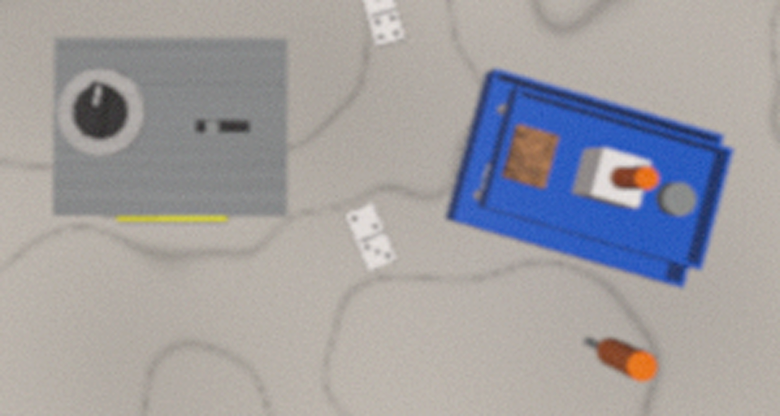

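View pics/crop2.png

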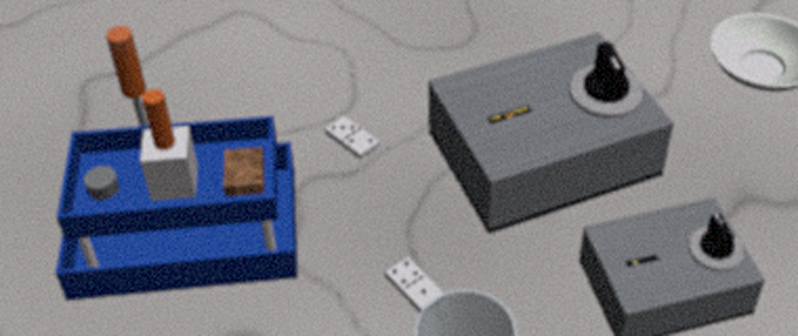

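```bash
cat >> h.py <<'E'
def plan(targets):
    """targets: list of (x,y,z,yaw) tool pointing down; print shift/turn in units"""
    s=status.get_state(); R0=R.from_euler('xyz',s['eef_rot'],degrees=True)
    for t in targets:
        R1=R.from_euler('xyz',[180,0,t[3]],degrees=True)
        d=R0.inv().apply(np.array(t[:3])-s['tcp_pos'])/0.2; rv=np.degrees((R0.inv()*R1).as_rotvec())/90
        print(t,d.round(4).tolist(),rv.round(4).tolist())
E
python3 - <<'E'
from h import *
for n,box in [('top',(295,236,340,260)),('scene',(300,225,360,260))]:
    f=np.load(n+'0.npz'); i={k:f[k] for k in ['fx','fy','cx','cy','T']}; p=f['p']; W=cloud(i,f['d'].astype(float))
    x0,y0,x1,y1=box; g=cv2.cvtColor(p,cv2.COLOR_BGR2GRAY)
    sub=p[y0:y1,x0:x1]; print(n); print(g[y0:y1,x0:x1][4:20] if n=='top' else '')
    cv2.imwrite(f'pics/slot_{n}.png',cv2.convertScaleAbs(cv2.resize(sub,None,fx=12,fy=12,interpolation=cv2.INTER_NEAREST),alpha=1.4))
plan([(.60,-.16,.24,180),(.60,-.16,.24,170)])
E
```

```text
top
[[92 90 92 92 93 91 92 92 91 92 94 91 92 90 90 92 94 94 91 93 93 92 90 92
  91 92 93 94 92 88 93 90 91 90 91 94 90 90 91 95 89 88 94 93 95]
 [91 89 90 89 89 88 91 92 92 90 89 91 90 89 92 92 92 93 92 90 92 91 91 93
  89 90 92 91 90 93 91 92 89 93 90 90 92 94 88 89 92 89 91 89 94]
 [93 91 91 92 90 90 91 90 91 92 90 90 92 90 92 91 91 91 90 94 91 90 90 89
  90 89 94 93 91 92 94 90 89 89 92 92 94 91 91 92 89 90 90 91 94]
 [92 92 91 91 90 92 94 91 90 90 94 92 89 93 90 90 89 89 92 92 91 90 90 90
  91 94 92 91 90 91 91 91 93 88 91 90 91 91 91 92 89 91 91 90 94]
 [91 90 93 91 92 92 91 89 93 91 90 93 91 93 92 91 93 93 90 93 93 90 94 91
  93 93 93 91 91 92 89 90 91 93 90 91 94 91 92 90 92 93 92 89 93]
 [90 91 90 94 91 89 94 90 91 89 86 84 83 83 90 87 89 90 86 83 82 83 81 86
  81 83 83 86 85 87 88 89 89 91 91 91 90 89 89 89 91 90 88 90 95]
 [92 91 90 93 91 91 93 90 94 87 76 63 62 66 77 82 87 85 78 70 64 61 65 64
  63 65 64 65 69 65 76 83 89 93 88 89 88 91 89 88 93 91 89 89 93]
 [91 95 92 91 92 92 93 93 93 85 68 52 45 56 81 90 92 90 78 63 45 42 44 45
  43 46 47 49 46 50 64 80 90 90 93 90 89 8
[... 605 characters left out ...]
1 92 91 92 89 90 87 91 88 89 91 90 88 90 90 92 92 90
  89 90 89 89 91 88 89 88 88 90 90 93 92 90 89 89 89 92 92 91 95]
 [90 90 91 89 92 88 90 89 90 92 88 90 90 89 90 88 90 90 90 91 90 89 91 88
  87 90 91 91 91 93 90 91 89 89 90 86 89 91 92 92 91 90 89 92 93]
 [90 90 89 90 90 94 92 93 92 91 92 92 90 92 91 89 90 90 88 90 91 90 87 92
  92 90 88 90 90 92 90 91 90 92 91 89 90 89 90 88 92 91 91 88 93]
 [90 91 93 92 91 89 90 91 90 91 91 90 91 89 89 93 91 90 93 89 91 90 90 92
  92 93 89 91 90 90 90 91 89 89 90 93 92 89 91 88 91 88 88 91 92]]
scene

(0.6, -0.16, 0.24, 180) [-2.3211, 1.3113, -0.0694] [0.0008, -0.0003, 0.2965]
(0.6, -0.16, 0.24, 170) [-2.3211, 1.3113, -0.0694] [0.0007, -0.0003, 0.4076]
```

View pics/slot_top.png

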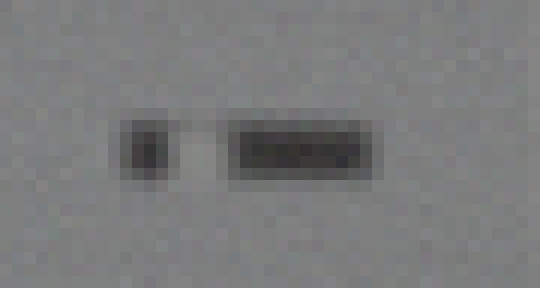

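View pics/slot_scene.png

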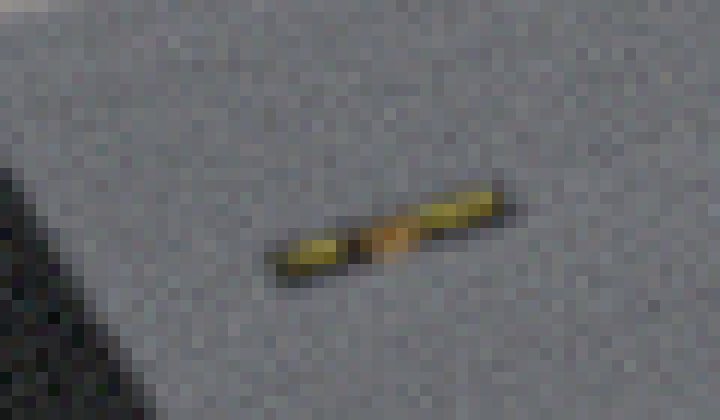

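Emit:
apply_moves([
  [-0.25,0.14,-0.07,0,0,0.1],
  [-0.5,0.28,-0.07,0,0,0.2],
  [-0.75,0.42,-0.07,0,0,0.2965],
  [-1,0.56,-0.07,0,0,0.2965],
  [-1,0.56,-0.07,0,0,0.2965],
], hand=-1, grip_force=20)

```text
time_s: 0.78
tcp_pos: [0.4333, -0.41, 0.2401]
eef_rot: [179.9, -0.0, -179.7]
contact_force: [0.4, -0.0, 1.2]
gripper_width: 0.0875
```

```bash
python3 - <<'E'
from h import *
print(status.get_state()); plan([(.60,-.16,.24,180)])
E
```

```text
{'time_s': 0.775, 'joints': array([-2.47047786e+01,  1.27716136e+01, -8.36612984e+00, -6.87830765e-02,
       -6.89047428e+01, -6.50186626e+01]), 'qd': array([-3.37397756,  0.68095808,  0.71701078,  0.69203271, -0.19655462,
        2.65248974]), 'joint_torque': array([ 1.71337780e+00, -4.76014781e+01,  2.87358963e+01,  6.66524559e+00,
        8.54992977e-03, -6.66594151e-01]), 'tcp_pos': array([ 0.43333651, -0.41001351,  0.24008099]), 'eef_rot': array([ 1.79923898e+02, -1.14297979e-02, -1.79748214e+02]), 'contact_force': array([ 0.4281802 , -0.00839684,  1.19843971]), 'moment': array([-0.13890099, -0.02587649,  0.05662161]), 'gripper_width': 0.08753755582904112}
(0.6, -0.16, 0.24, 180) [-0.8388, 1.2464, 0.0019] [0.0008, -0.0001, 0.0028]
```

Emit:
apply_moves([
  [-0.2,0.22,0,0,0,0],
  [-0.4,0.45,0,0,0,0],
  [-0.6,0.68,0,0,0,0],
  [-0.84,0.9,0,0,0,0],
  [-0.84,1,0,0,0,0],
  [-0.84,1,0,0,0,0],
])

```text
time_s: 1.52
tcp_pos: [0.6003, -0.2083, 0.2398]
eef_rot: [179.9, -0.1, -179.7]
contact_force: [0.1, 0.2, 0.4]
gripper_width: 0.0876
```

Emit:
apply_moves([
  [0,0.25,0,0,0,0],
  [0,0.25,0,0,0,0],
  [0,0.25,0,0,0,0],
  [0,0.25,0,0,0,0],
])

```text
time_s: 2.02
tcp_pos: [0.5997, -0.1596, 0.2399]
eef_rot: [179.9, -0.1, -179.7]
contact_force: [-0.3, -0.4, -0.7]
gripper_width: 0.0881
```

```bash
cat >> h.py <<'E'
def shot(n,tag):
    i=imaging.camera_info(n); p,d=imaging.capture(n); cv2.imwrite(f'pics/{tag}.png',cv2.convertScaleAbs(p,alpha=1.3)); np.savez(f'{tag}.npz',p=p,d=d,**{k:np.array(i[k]) for k in ['fx','fy','cx','cy','T']}); return i,p,d
def load(tag):
    f=np.load(tag+'.npz'); return {k:f[k] for k in ['fx','fy','cx','cy','T']},f['p'],f['d'].astype(float)
E
python3 - <<'E'
from h import *
s=status.get_state(); print(s['tcp_pos'],s['eef_rot']); shot('wrist','w1')
E
```

```text
[ 0.59966299 -0.15963631  0.23993724] [ 1.79918189e+02 -7.48298972e-02 -1.79733424e+02]
```

View pics/w1.png

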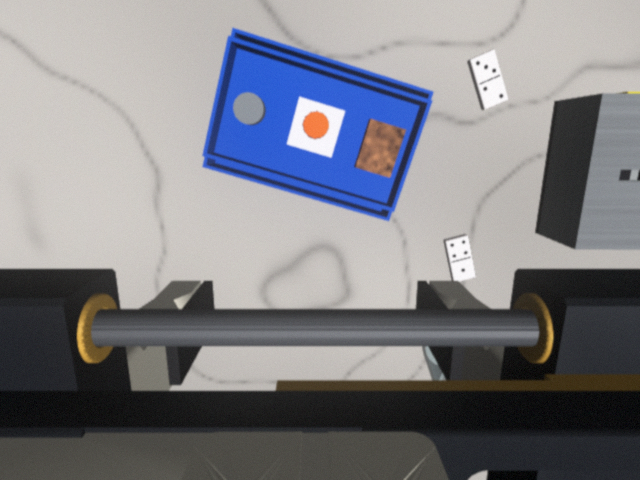

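Candidates: the pin in the white well block (top 477,268; wrist 316,125), and the lone larger orange pin (top 475,340). For the fan control, the 129x169 mm box (top 295,249) and the small 90x115 mm box (top 286,165). I choose the well pin and the large box. The wrist view shows the pin upright in its block at (316,125).

```bash
python3 - <<'E'
from h import *
i,p,d=load('w1'); hsv=cv2.cvtColor(p,cv2.COLOR_BGR2HSV)
o=(hsv[...,0]<15)&(hsv[...,1]>150)&(hsv[...,2]>90); o[:, :280]=0;o[:,345:]=0;o[200:]=0
v,u=np.nonzero(o); print(u.mean(),v.mean(),o.sum(),np.nanmedian(d[o])); print(ray(i,u.mean(),v.mean(),.155), np.nanmedian(cloud(i,d)[o],axis=0), 'dia', 2*np.sqrt(o.sum()/np.pi)*np.nanmedian(d[o])/i['fx'])
w=(hsv[...,1]<60)&(p.min(-1)>150); m=np.zeros((480,640),np.uint8); m[85:170,280:355]=w[85:170,280:355]*255; m=cv2.morphologyEx(m|(o*255).astype(np.uint8),cv2.MORPH_CLOSE,np.ones((3,3)))
c=max(cv2.findContours(m,0,2)[0],key=cv2.contourArea); rr=cv2.minAreaRect(c);print(rr,ray(i,*rr[0],.105))
# top cam pin
i,p,d=load('top0'); print(ray(i,477.2,267.95,.155))
cv2.imwrite('pics/crop3.png',cv2.resize(load('w1')[1][60:200,240:440],None,fx=3,fy=3))
E
```

```text
315.4811715481172 124.56485355648536 478 0.23294954001903534
[ 0.52370425 -0.15846206  0.155     ] [ 0.52390063 -0.1587173   0.15471858] dia 0.014682602399879337
((314.9908447265625, 126.69725036621094), (47.316619873046875, 48.274444580078125), 16.69924545288086) [ 0.52329825 -0.15864795  0.105     ]
[ 0.52259149 -0.15777038  0.155     ]
```

View pics/crop3.png

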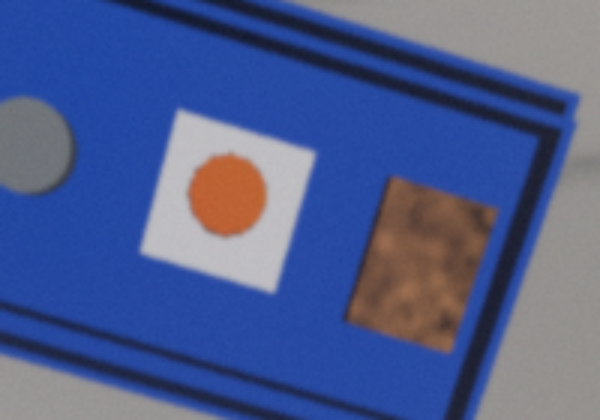

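```bash
python3 - <<'E'
from h import *
i,p,d=load('top0'); print(ray(i,315.4,248.2,.065))
x=ray(i,315.4,248.2,.065); plan([(x[0]+.075,x[1],.2,180)])
E
```

```text
[0.55885091 0.11665432 0.065     ]
(np.float64(0.633850905061573), np.float64(0.1166543180004646), 0.2, 180) [-0.1772, 1.38, 0.2012] [0.0009, -0.0008, 0.0029]
```

Emit:
apply_moves([
  [-0.05,0.25,0,0,0,0],
  [-0.1,0.5,0,0,0,0],
  [-0.15,0.75,0,0,0,0],
  [-0.18,1,0.1,0,0,0],
  [-0.18,1,0.2,0,0,0],
])

```text
time_s: 2.7
tcp_pos: [0.6353, 0.0432, 0.1995]
eef_rot: [179.9, -0.1, -179.6]
contact_force: [-0.4, -1.9, -0.4]
gripper_width: 0.0875
```

Emit:
apply_moves([
  [0,0.2,0,0,0,0],
  [0,0.4,0,0,0,0],
  [0,0.4,0,0,0,0],
  [0,0.4,0,0,0,0],
  [0,0.4,0,0,0,0],
])

```text
time_s: 3.32
tcp_pos: [0.6348, 0.122, 0.1996]
eef_rot: [179.9, -0.1, -179.7]
contact_force: [-0.7, 0.9, -0.2]
gripper_width: 0.088
```

```bash
python3 - <<'E'
from h import *
s=status.get_state(); print(s['tcp_pos'],s['eef_rot'],s['time_s']); i,p,d=shot('wrist','w2')
cv2.imwrite('pics/w2c.png',cv2.resize(p[60:220,220:420],None,fx=4,fy=3.75*16/15))
E
```

```text
[0.63484037 0.12203115 0.19962162] [ 1.79901315e+02 -5.38166629e-02 -1.79663238e+02] 3.325
```

View pics/w2.png

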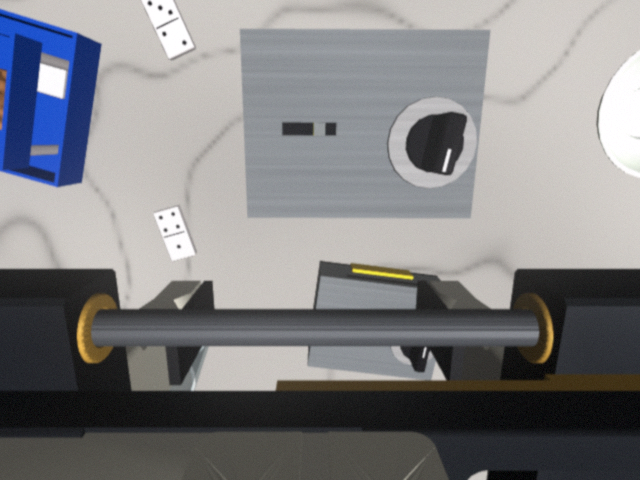

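View pics/w2c.png

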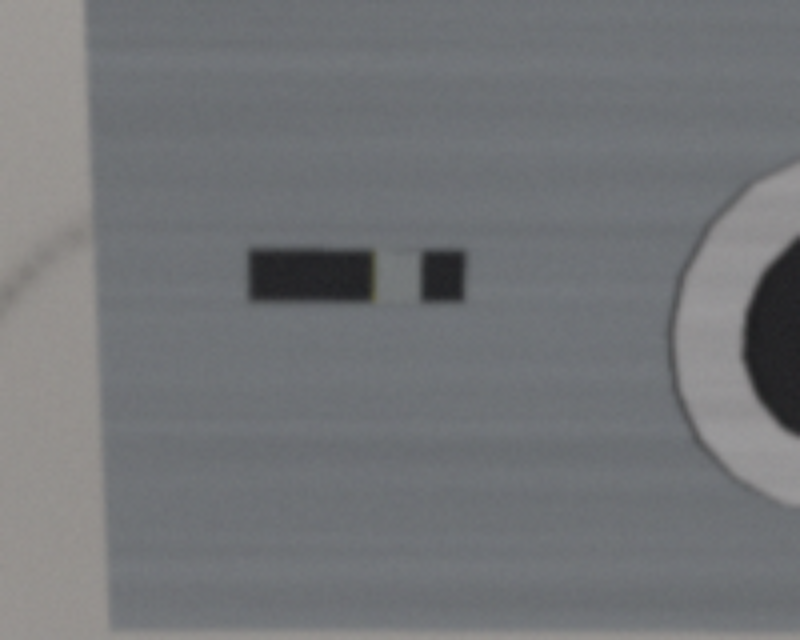

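```bash
python3 - <<'E'
from h import *
i,p,d=load('w2'); g=cv2.cvtColor(p,cv2.COLOR_BGR2GRAY); np.set_printoptions(linewidth=300)
print(g[118:140:2,278:342:1][:, ::2]); W=cloud(i,d)
print(W[128,280:340:4].round(4))
m=np.zeros_like(g); m[115:142,275:345]=(g[115:142,275:345]<85)*255
v,u=np.nonzero(m); print(u.min(),u.max(),v.min(),v.max())
x,y,w,h=u.min(),v.min(),u.max()-u.min()+1,v.max()-v.min()+1
for a,b in [(x-.5,y-.5),(x+w-.5,y-.5),(x+w-.5,y+h-.5),(x-.5,y+h-.5)]: print(ray(i,a,b,.065))
print('c',ray(i,x+w/2-.5,y+h/2-.5,.065))
# fan top corners
t=np.zeros_like(g); t[:]=((W[...,2]>.058)&(W[...,2]<.072))*255
c=max(cv2.findContours(t,0,2)[0],key=cv2.contourArea); a=cv2.approxPolyDP(c,8,True)[:,0]; q=cv2.boxPoints(cv2.minAreaRect(c))
for u,v in a: print((u,v),ray(i,u,v,.065))
E
```

```text
[[113 112 113 112 113 112 112 113 113 112 112 110 111 111 112 110 111 111 112 113 112 112 111 111 110 111 111 112 109 110 110 109]
 [114 111 110 112 112 110 110 110 110 110 110 109 110 113 111 112 112 113 113 113 113 113 115 112 112 113 113 111 112 112 114 116]
 [113 111  88  75  75  73  75  75  74  74  70  74  80  82  79  80  80  85 112 113 111 108 106 103  86  83  83  83  84  96 110 114]
 [111 110  66  39  39  39  38  37  37  36  34  36  37  39  40  33  39  48 109 119 120 117 116 107  49  37  37  39  38  81 112 113]
 [114 110  68  39  35  37  40  36  37  36  38  38  38  36  38  36  35  45 109 123 119 120 119 108  44  39  35  35  37  81 111 114]
 [111 110  68  40  35  37  34  36  39  37  38  39  37  39  36  36  35  47 108 120 118 119 120 109  43  38  38  35  36  90 113 112]
 [114 110  70  36  36  38  39  37  37  38  38  34  38  37  39  37  36  47 109 119 117 117 117 109  44  39  35  37  39  93 113 114]
 [114 113  70  40  36  36  41  38  36  36  39  37  38  39  35  35  35  48 111 118 119 119 120 110  44  37  36  37  40  95 119 116]
 [115 114  79  52  52  50  51  52  53  53  51  52  5
[... 457 characters left out ...]
473]
 [0.5589 0.1116 0.0465]
 [0.5589 0.1146 0.0474]
 [0.5589 0.1177 0.0461]
 [0.5589 0.1207 0.0466]
 [0.5588 0.1238 0.0431]
 [0.5587 0.1269 0.0429]
 [0.5588 0.13   0.0437]
 [0.5588 0.1329 0.0466]
 [0.5588 0.136  0.0472]
 [0.5593 0.1381 0.0634]]
282 336 122 135
[0.55507096 0.09900131 0.065     ]
[0.55486638 0.13832003 0.065     ]
[0.5645246  0.13850541 0.065     ]
[0.56472889 0.09884513 0.065     ]
c [0.55977683 0.11866583 0.065     ]
(np.int32(240), np.int32(29)) [0.49536979 0.07190869 0.065     ]
(np.int32(247), np.int32(217)) [0.62458697 0.07168588 0.065     ]
(np.int32(470), np.int32(218)) [0.62454148 0.24120557 0.065     ]
(np.int32(490), np.int32(30)) [0.4950475  0.24114962 0.065     ]
```

```bash
python3 - <<'E'
from h import *
i,p,d=load('w2'); W=cloud(i,d)
print(W[129,308:332].round(4))
for u in (313.4,325): print(ray(i,u,129,.044))
plan([(.5235,-.1585,.22,180)])
E
```

```text
[[0.5596 0.1177 0.0467]
 [0.5597 0.1184 0.0475]
 [0.5596 0.1192 0.0467]
 [0.5596 0.12   0.0473]
 [0.5597 0.1207 0.0478]
 [0.5587 0.1214 0.0109]
 [0.5596 0.1223 0.0448]
 [0.5595 0.123  0.0433]
 [0.5596 0.1238 0.0447]
 [0.5595 0.1246 0.0443]
 [0.5595 0.1253 0.0437]
 [0.5595 0.1261 0.0429]
 [0.5595 0.1269 0.0443]
 [0.5595 0.1277 0.043 ]
 [0.5595 0.1284 0.0444]
 [0.5595 0.1292 0.0433]
 [0.5595 0.13   0.0434]
 [0.5594 0.1308 0.0402]
 [0.5596 0.1314 0.0473]
 [0.5596 0.1322 0.0465]
 [0.5596 0.1329 0.0467]
 [0.5596 0.1337 0.0468]
 [0.5596 0.1345 0.0468]
 [0.5596 0.1352 0.0469]]
[0.55954453 0.12179296 0.044     ]
[0.55949831 0.1307229  0.044     ]
(0.5235, -0.1585, 0.22, 180) [0.5649, -1.3992, -0.1036] [0.0011, -0.0006, 0.0037]
```

The wrist view shows the slot at (309,129). One patch inside it, at u 313–325, reads about 3 mm deeper than the rest (z≈0.044), so it looks like the catch gap at y≈0.126. I'll check it by feel. Next, the grasp.

Emit:
apply_moves([
  [0.12,-0.25,-0.1,0,0,0],
  [0.24,-0.5,-0.1,0,0,0],
  [0.36,-0.75,-0.1,0,0,0],
  [0.5,-1,-0.1,0,0,0],
  [0.565,-1,-0.1,0,0,0],
])

```text
time_s: 4.0
tcp_pos: [0.5212, -0.0819, 0.2198]
eef_rot: [179.9, -0.0, -179.9]
contact_force: [-0.3, -0.1, 1.0]
gripper_width: 0.0874
```

Emit:
apply_moves([
  [0,-0.2,0,0,0,0],
  [0,-0.3,0,0,0,0],
  [0,-0.3,0,0,0,0],
  [0,-0.3,0,0,0,0],
])

```text
time_s: 4.5
tcp_pos: [0.5213, -0.1416, 0.2197]
eef_rot: [179.9, -0.0, -180.0]
contact_force: [-0.5, -0.3, 0.2]
gripper_width: 0.0876
```

```bash
python3 - <<'E'
from h import *
plan([(.5235,-.1585,.15,180),(.5235,-.1585,.113,180)])
E
```

```text
(0.5235, -0.1585, 0.15, 180) [-0.0111, -0.085, 0.3483] [0.0012, -0.0003, 0.0005]
(0.5235, -0.1585, 0.113, 180) [-0.0112, -0.0853, 0.5333] [0.0012, -0.0003, 0.0005]
```

Emit:
apply_moves([
  [-0.011,-0.085,0,0.0012,0,0],
  [-0.011,-0.085,0.15,0.0012,0,0],
  [-0.011,-0.085,0.3,0.0012,0,0],
  [-0.011,-0.085,0.42,0.0012,0,0],
  [-0.011,-0.085,0.533,0.0012,0,0],
  [-0.011,-0.085,0.533,0.0012,0,0],
])

```text
time_s: 5.25
tcp_pos: [0.5225, -0.1585, 0.1115]
eef_rot: [-180.0, -0.2, -179.9]
contact_force: [0.3, -0.3, 1.2]
gripper_width: 0.0878
```

```bash
python3 - <<'E'
from h import *
print(status.get_state()['tcp_pos']);plan([(.5235,-.1585,.113,180)])
i,p,d=shot('scene','s1'); cv2.imwrite('pics/s1c.png',cv2.resize(p[130:330,60:310],None,fx=3,fy=3))
E
```

```text
[ 0.52246318 -0.15847197  0.11153242]
(0.5235, -0.1585, 0.113, 180) [-0.0052, -0.0001, -0.0074] [-0.0001, -0.0025, 0.0008]
```

View pics/s1c.png

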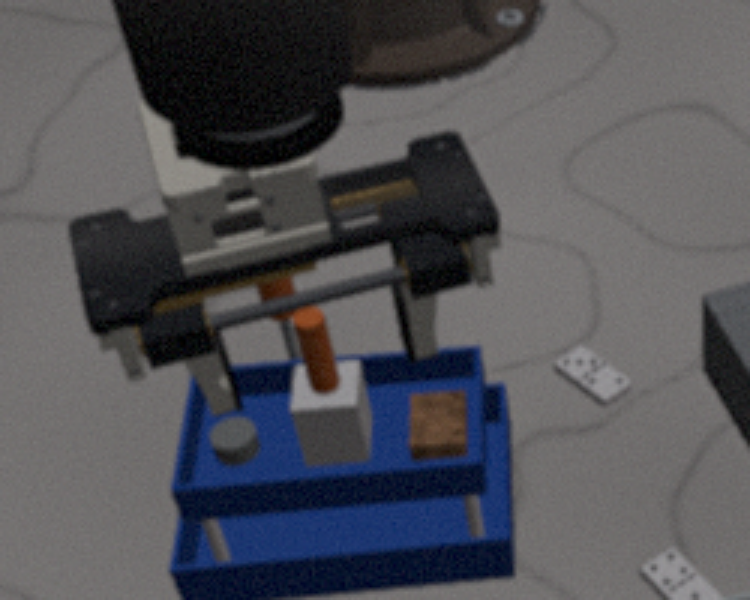

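Pin sits upright between the open fingers, at about (105+60, 250) in the scene frame. Closing.

Emit:
apply_moves([
  [-0.005,0,-0.006,0,-0.0025,0],
  [-0.005,0,-0.006,0,-0.0025,0],
  [-0.005,0,-0.006,0,-0.0025,0],
  [-0.005,0,-0.006,0,-0.0025,0],
  [-0.005,0,-0.006,0,-0.0025,0],
  [-0.005,0,-0.006,0,-0.0025,0],
  [-0.005,0,-0.006,0,-0.0025,0],
  [-0.005,0,-0.006,0,-0.0025,0],
], hand=1, grip_force=20)

```text
time_s: 6.3
tcp_pos: [0.5244, -0.1586, 0.114]
eef_rot: [-180.0, 0.1, -179.9]
contact_force: [-0.2, 0.7, 0.5]
gripper_width: 0.0156
```

```bash
python3 - <<'E'
from h import *
s=status.get_state();print(s['tcp_pos'],s['eef_rot'],s['contact_force'],s['gripper_width'],s['moment'])
E
```

```text
[ 0.52438933 -0.15856599  0.11400637] [-1.79978633e+02  1.12554368e-01 -1.79917990e+02] [-0.1722515   0.73763965  0.47509888] 0.015620488307963084 [-0.00523704 -0.03562241 -0.00945368]
```

Emit:
apply_moves([
  [0,0,-0.08,0,0,0],
  [0,0,-0.18,0,0,0],
  [0,0,-0.3,0,0,0],
  [0,0,-0.42,0,0,0],
  [0,0,-0.43,0,0,0],
  [0,0,-0.43,0,0,0],
])

```text
time_s: 7.05
tcp_pos: [0.524, -0.1584, 0.2002]
eef_rot: [-180.0, 0.1, -179.9]
contact_force: [0.4, 0.3, -0.2]
gripper_width: 0.0156
```

```bash
python3 - <<'E'
from h import *
s=status.get_state();print(s['tcp_pos'],s['eef_rot'],s['contact_force'],s['gripper_width'])
i,p,d=shot('scene','s2'); cv2.imwrite('pics/s2c.png',cv2.resize(p[80:280,60:310],None,fx=3,fy=3))
# wrist view: pin in hand
i,p,d=shot('wrist','w3')
plan([(.5244+.0361,-.1586+.2848,.20,180)])
E
```

```text
[ 0.52403577 -0.15843697  0.20017802] [-1.79995491e+02  1.35428622e-01 -1.79925968e+02] [ 0.35995541  0.30318338 -0.24174635] 0.015621595473723068
(0.5605, 0.1262, 0.2, 180) [-0.1859, 1.4233, -0.0035] [-0.0001, 0.0005, 0.0008]
```

View pics/s2c.png

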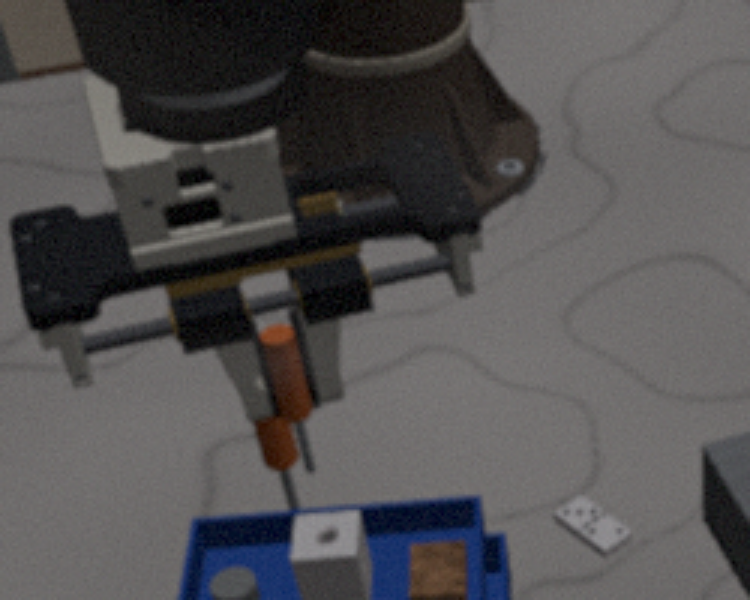

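View pics/w3.png

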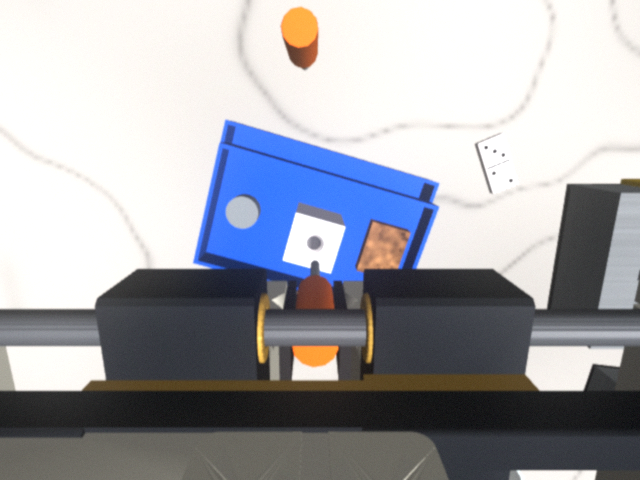

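```bash
python3 - <<'E'
from h import *
i,p,d=load('w3'); cv2.imwrite('pics/w3c.png',cv2.resize(p[220:300,260:370],None,fx=6,fy=6,interpolation=cv2.INTER_CUBIC))
print('well',ray(i,315,243,.105),'tip',ray(i,315,265,.1512))
E
```

```text
well [ 0.5234076  -0.15738257  0.105     ] tip [ 0.5237453  -0.15741147  0.1512    ]
```

View pics/w3c.png

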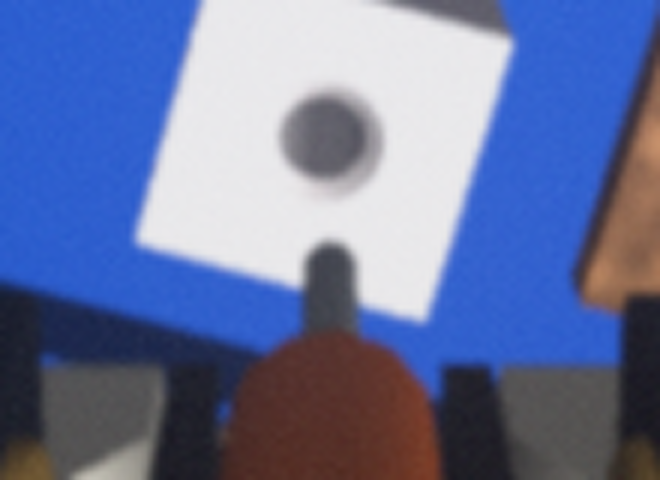

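Emit:
apply_moves([
  [-0.05,0.22,0,0,0,0],
  [-0.1,0.44,0,0,0,0],
  [-0.15,0.66,0,0,0,0],
  [-0.18,0.88,0,0,0,0],
  [-0.185,1,0,0,0,0],
  [-0.185,1,0,0,0,0],
])

```text
time_s: 7.9
tcp_pos: [0.5601, 0.0429, 0.1983]
eef_rot: [-180.0, -0.1, -179.8]
contact_force: [0.3, 0.3, -1.1]
gripper_width: 0.0157
```

Emit:
apply_moves([
  [0,0.2,0,0,0,0],
  [0,0.35,0,0,0,0],
  [0,0.42,0,0,0,0],
  [0,0.42,0,0,0,0],
  [0,0.42,0,0,0,0],
])

```text
time_s: 8.52
tcp_pos: [0.5596, 0.126, 0.198]
eef_rot: [-179.9, -0.1, -179.8]
contact_force: [0.4, 0.9, -0.5]
gripper_width: 0.0154
```

```bash
python3 - <<'E'
from h import *
s=status.get_state();print(s['tcp_pos'],s['eef_rot'])
plan([(.5605,.1262,.14,180)])
E
```

```text
[0.55964652 0.12603422 0.19801651] [-1.79934583e+02 -8.35558710e-02 -1.79826726e+02]
(0.5605, 0.1262, 0.14, 180) [-0.0047, 0.0011, 0.2901] [-0.0007, -0.0009, 0.0019]
```

Emit:
apply_moves([
  [-0.004,0.001,0.1,0,0,0.002],
  [-0.004,0.001,0.22,0,0,0.002],
  [-0.004,0.001,0.32,0,0,0.002],
  [-0.004,0.001,0.365,0,0,0.002],
  [-0.004,0.001,0.365,0,0,0.002],
])

```text
time_s: 9.15
tcp_pos: [0.5602, 0.1254, 0.1248]
eef_rot: [-179.9, -0.1, 180.0]
contact_force: [0.2, -0.7, 0.4]
gripper_width: 0.0157
```

```bash
python3 - <<'E'
from h import *
s=status.get_state();print(s['tcp_pos'],s['eef_rot'],s['contact_force'])
i,p,d=shot('wrist','w4'); cv2.imwrite('pics/w4c.png',cv2.resize(p[200:310,240:400],None,fx=5,fy=5,interpolation=cv2.INTER_CUBIC))
shot('scene','s4'); i,p,d=load('s4'); cv2.imwrite('pics/s4c.png',cv2.resize(p[180:300,280:440],None,fx=5,fy=5,interpolation=cv2.INTER_CUBIC))
E
```

```text
[0.56024788 0.12544586 0.12481475] [-1.79900104e+02 -1.23960036e-01  1.79957276e+02] [ 0.23316925 -0.67875424  0.39855309]
```

View pics/w4c.png

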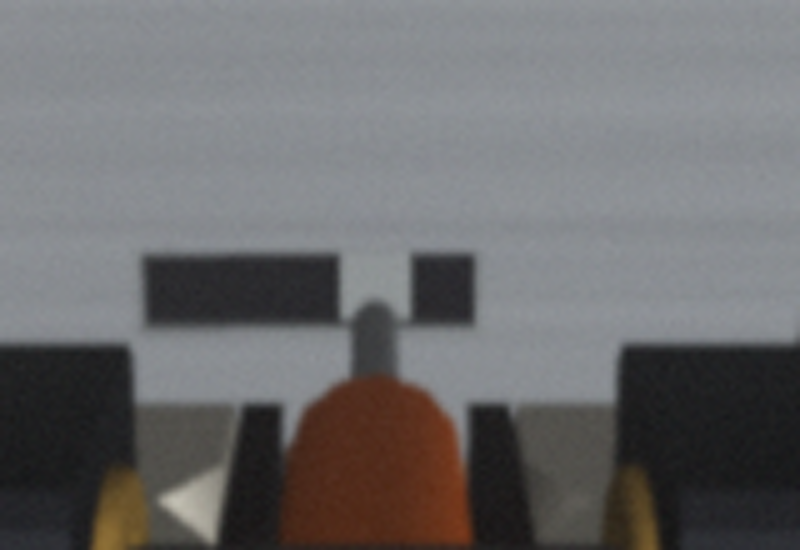

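View pics/s4c.png

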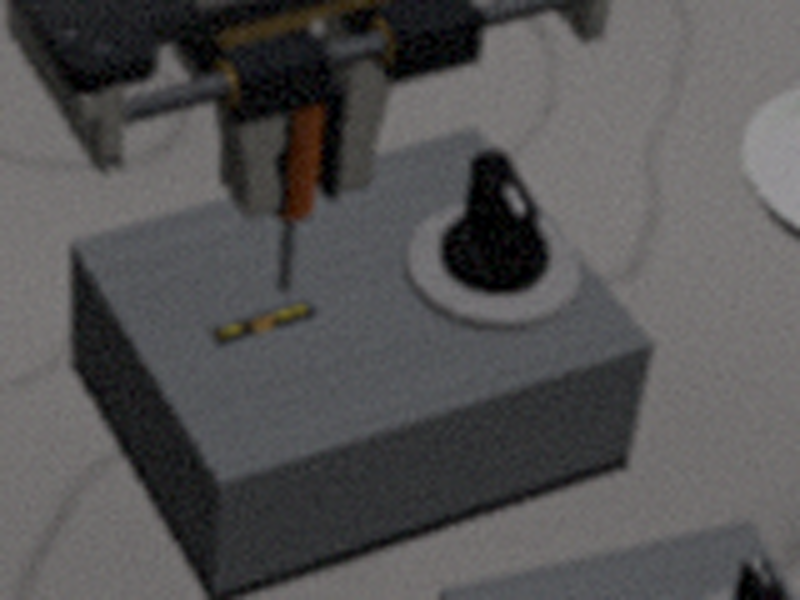

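```bash
python3 - <<'E'
from h import *
i,p,d=load('w4')
print('tip',ray(i,314.8,263.5,.0758)); print('slot',ray(i,302-.4,258-.4,.065)); print('gap',ray(i,315.1-.4,258-.4,.044),ray(i,308-.4,257.6,.044),ray(i,322.2-.4,257.6,.044))
print('slot edges x',ray(i,302,251-.4,.065),ray(i,302,265-.4,.065))
E
```

```text
tip [0.5593819  0.12631771 0.0758    ]
slot [0.55922111 0.11863676 0.065     ]
gap [0.56556267 0.12619871 0.044     ] [0.56555857 0.12167827 0.044     ] [0.56556677 0.13071883 0.044     ]
slot edges x [0.55499865 0.11890944 0.065     ] [0.56348367 0.1188283  0.065     ]
```

The tip (w4 at 314.8,263.5 → x 0.5594, y 0.1263) lines up with the slot's x and with the deeper patch. Descending slowly.

Emit:
apply_moves([
  [0,0,0.03,0,0,0],
  [0,0,0.055,0,0,0],
  [0,0,0.08,0,0,0],
  [0,0,0.105,0,0,0],
  [0,0,0.12,0,0,0],
  [0,0,0.12,0,0,0],
])

```text
time_s: 10.0
tcp_pos: [0.5607, 0.1259, 0.1015]
eef_rot: [-179.9, -0.1, 180.0]
contact_force: [0.8, 0.3, -0.2]
gripper_width: 0.0155
```

```bash
python3 - <<'E'
from h import *
s=status.get_state();print(s['tcp_pos'],s['eef_rot'],s['contact_force'],s['moment'])
E
```

```text
[0.56073429 0.12594509 0.10149387] [-1.79934053e+02 -5.21621347e-02  1.79986824e+02] [ 0.75129813  0.26475003 -0.15282754] [-0.07305753 -0.00461177  0.01355241]
```

Emit:
apply_moves([
  [0,0,0.01,0,0,0],
  [0,0,0.02,0,0,0],
  [0,0,0.028,0,0,0],
  [0,0,0.032,0,0,0],
  [0,0,0.032,0,0,0],
])

```text
time_s: 10.62
tcp_pos: [0.5607, 0.1259, 0.095]
eef_rot: [-179.9, -0.1, 180.0]
contact_force: [-0.2, -0.3, -1.0]
gripper_width: 0.0157
```

Emit:
apply_moves([
  [0,0,0.005,0,0,0],
  [0,0,0.009,0,0,0],
  [0,0,0.009,0,0,0],
])

```text
time_s: 11.0
tcp_pos: [0.5607, 0.1259, 0.0932]
eef_rot: [-179.9, -0.1, 180.0]
contact_force: [-0.2, 0.1, -0.6]
gripper_width: 0.0156
```

The tip is about 3 mm below the floor level with no force, so it's in the gap. Pressing the catch in small steps.

Emit:
apply_moves([
  [0,0,0.004,0,0,0],
  [0,0,0.008,0,0,0],
  [0,0,0.01,0,0,0],
  [0,0,0.01,0,0,0],
])

```text
time_s: 11.5
tcp_pos: [0.5609, 0.1259, 0.0915]
eef_rot: [-179.9, -0.0, 180.0]
contact_force: [-0.6, -0.9, 5.3]
gripper_width: 0.0155
```

Emit:
apply_moves([
  [0,0,0.004,0,0,0],
  [0,0,0.008,0,0,0],
  [0,0,0.01,0,0,0],
  [0,0,0.01,0,0,0],
])

```text
time_s: 12.0
tcp_pos: [0.5609, 0.126, 0.0896]
eef_rot: [-179.9, -0.0, -180.0]
contact_force: [-0.3, -0.9, 4.2]
gripper_width: 0.0156
```

Emit:
apply_moves([
  [0,0,0.004,0,0,0],
  [0,0,0.008,0,0,0],
  [0,0,0.01,0,0,0],
  [0,0,0.01,0,0,0],
])

```text
time_s: 12.5
tcp_pos: [0.561, 0.1259, 0.0875]
eef_rot: [-179.9, -0.0, -180.0]
contact_force: [-1.3, -0.4, 4.1]
gripper_width: 0.0153
```

```bash
python3 - <<'E'
from h import *
i,p,d=shot('top','t5'); cv2.imwrite('pics/t5c.png',cv2.resize(p[190:310,220:380],None,fx=5,fy=5,interpolation=cv2.INTER_CUBIC))
s=status.get_state();print(s['tcp_pos'],s['contact_force'])
E
```

```text
[0.56097558 0.12595714 0.08754694] [-0.74951182 -0.90259446  4.21445271]
```

View pics/t5c.png

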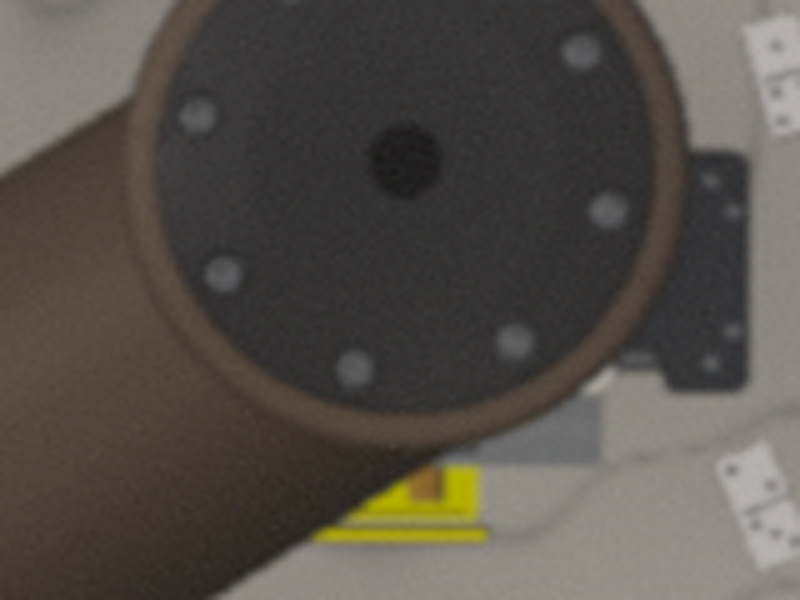

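Tray is out: in the top view the yellow drawer extends past the front edge at about (300,290). Withdrawing.

Emit:
apply_moves([
  [0,0,-0.02,0,0,0],
  [0,0,-0.06,0,0,0],
  [0,0,-0.13,0,0,0],
  [0,0,-0.25,0,0,0],
  [0,0,-0.4,0,0,0],
  [0,0,-0.56,0,0,0],
  [0,0,-0.56,0,0,0],
])

```text
time_s: 13.42
tcp_pos: [0.5624, 0.1267, 0.2032]
eef_rot: [179.9, 0.3, -180.0]
contact_force: [0.0, 0.8, -1.0]
gripper_width: 0.0153
```

```bash
python3 - <<'E'
from h import *
s=status.get_state();print(s['tcp_pos'],s['eef_rot']); plan([(.5242,-.1585,.2,180)])
E
```

```text
[0.56244658 0.12671235 0.20318568] [ 179.92262213    0.26955202 -179.98498166]
(0.5242, -0.1585, 0.2, 180) [0.1917, -1.426, 0.0131] [0.0009, 0.003, 0.0002]
```

Emit:
apply_moves([
  [0.05,-0.22,0,0,0.003,0],
  [0.1,-0.44,0,0,0.003,0],
  [0.15,-0.66,0,0,0.003,0],
  [0.18,-0.88,0,0,0.003,0],
  [0.19,-1,0,0,0.003,0],
  [0.19,-1,0,0,0.003,0],
])

```text
time_s: 14.18
tcp_pos: [0.5238, -0.0746, 0.2025]
eef_rot: [179.9, -0.0, 179.9]
contact_force: [0.4, 0.5, -1.4]
gripper_width: 0.0156
```

Emit:
apply_moves([
  [0,-0.2,0,0,0,0],
  [0,-0.35,0,0,0,0],
  [0,-0.42,0,0,0,0],
  [0,-0.42,0,0,0,0],
  [0,-0.42,0,0,0,0],
])

```text
time_s: 14.8
tcp_pos: [0.5236, -0.1579, 0.2023]
eef_rot: [179.9, -0.1, 179.9]
contact_force: [0.9, 0.4, -0.4]
gripper_width: 0.0156
```

```bash
python3 - <<'E'
from h import *
s=status.get_state();print(s['tcp_pos'],s['eef_rot'],s['contact_force']); plan([(.5242,-.1585,.175,180)])
E
```

```text
[ 0.5236216  -0.15789126  0.20230296] [ 1.79905360e+02 -5.09206427e-02  1.79891341e+02] [ 0.93987293  0.3710344  -0.43790932]
(0.5242, -0.1585, 0.175, 180) [-0.003, -0.0033, 0.1365] [0.0011, -0.0006, -0.0012]
```

Emit:
apply_moves([
  [-0.002,-0.003,0.06,0.001,0,0],
  [-0.002,-0.003,0.13,0.001,0,0],
  [-0.002,-0.003,0.17,0.001,0,0],
  [-0.002,-0.003,0.185,0.001,0,0],
  [-0.002,-0.003,0.185,0.001,0,0],
])

```text
time_s: 15.42
tcp_pos: [0.524, -0.1584, 0.1651]
eef_rot: [-180.0, -0.1, 179.9]
contact_force: [-0.5, -0.0, -0.3]
gripper_width: 0.0151
```

```bash
python3 - <<'E'
from h import *
s=status.get_state();print(s['tcp_pos'],s['eef_rot'],s['contact_force']); plan([(.5242,-.1585,.115,180)])
i,p,d=shot('wrist','w6'); cv2.imwrite('pics/w6c.png',cv2.resize(p[200:310,240:400],None,fx=5,fy=5,interpolation=cv2.INTER_CUBIC))
E
```

```text
[ 0.52403059 -0.15844874  0.16514433] [-1.79996644e+02 -6.91765648e-02  1.79897584e+02] [-0.46193885 -0.03133231 -0.28761391]
(0.5242, -0.1585, 0.115, 180) [-0.0012, -0.0002, 0.2507] [-0.0, -0.0008, -0.0011]
```

View pics/w6c.png

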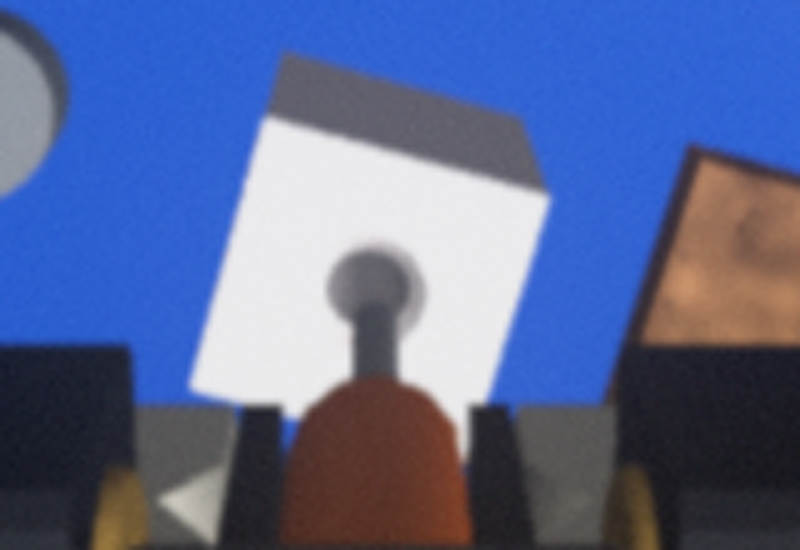

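The tip sits over the well mouth (about 315,260), aligned. Inserting.

Emit:
apply_moves([
  [-0.001,0,0.05,0,0,0],
  [-0.001,0,0.1,0,0,0],
  [-0.001,0,0.15,0,0,0],
  [-0.001,0,0.2,0,0,0],
  [-0.001,0,0.23,0,0,0],
  [-0.001,0,0.245,0,0,0],
  [-0.001,0,0.25,0,0,0],
  [-0.001,0,0.25,0,0,0],
])

```text
time_s: 16.48
tcp_pos: [0.5245, -0.1585, 0.1156]
eef_rot: [-180.0, -0.0, 179.9]
contact_force: [1.0, -0.1, 0.2]
gripper_width: 0.0155
```

```bash
python3 - <<'E'
from h import *
s=status.get_state();print(s['tcp_pos'],s['eef_rot'],s['contact_force'],s['moment'])
E
```

```text
[ 0.52450038 -0.15849578  0.1156452 ] [-1.79995002e+02 -1.87655029e-02  1.79899059e+02] [ 1.00190232 -0.14213367  0.20570736] [-0.04746915 -0.01041084 -0.01879829]
```

Free so far; go down another 1 mm, then open and retreat after a check.

Emit:
apply_moves([
  [0,0,0.005,0,0,0],
  [0,0,0.007,0,0,0],
  [0,0,0.007,0,0,0],
])

```text
time_s: 16.85
tcp_pos: [0.5245, -0.1585, 0.1143]
eef_rot: [-180.0, -0.0, 179.9]
contact_force: [-0.6, 1.1, -0.4]
gripper_width: 0.0155
```

Emit:
apply_moves([
  [0,0,0,0,0,0],
  [0,0,0,0,0,0],
  [0,0,0,0,0,0],
  [0,0,0,0,0,0],
  [0,0,0,0,0,0],
  [0,0,0,0,0,0],
  [0,0,0,0,0,0],
], hand=-1)

```text
time_s: 17.73
tcp_pos: [0.5245, -0.1585, 0.1143]
eef_rot: [-180.0, -0.0, 179.9]
contact_force: [-0.7, 0.1, 0.5]
gripper_width: 0.08
```

Emit:
apply_moves([
  [0,0,-0.1,0,0,0],
  [0,0,-0.25,0,0,0],
  [0,0,-0.4,0,0,0],
  [0,0,-0.5,0,0,0],
  [-0.2,0,-0.6,0,0,0],
  [-0.38,0,-0.63,0,0,0],
  [-0.38,0,-0.63,0,0,0],
  [-0.38,0,-0.63,0,0,0],
])

```text
time_s: 18.73
tcp_pos: [0.5999, -0.1586, 0.2396]
eef_rot: [180.0, -0.1, 179.9]
contact_force: [0.4, 0.1, 0.1]
gripper_width: 0.0877
```

```bash
python3 - <<'E'
from h import *
s=status.get_state();print(s['tcp_pos'],s['contact_force'],s['gripper_width'],s['time_s'])
i,p,d=shot('wrist','w7'); W=cloud(i,d); hsv=cv2.cvtColor(p,cv2.COLOR_BGR2HSV)
o=(hsv[...,0]<15)&(hsv[...,1]>150)&(hsv[...,2]>90); o[:, :280]=0;o[:,350:]=0;o[250:]=0;o[:60]=0
v,u=np.nonzero(o); print(u.mean(),v.mean(),o.sum(),ray(i,u.mean(),v.mean(),.155),np.nanmedian(W[o],axis=0))
shot('top','t7'); shot('scene','s7')
E
```

```text
[ 0.59992698 -0.15855743  0.23959087] [0.37901867 0.1071193  0.11769817] 0.0876762061680006 18.725
314.6929460580913 124.33817427385893 482 [ 0.52382105 -0.15746609  0.155     ] [ 0.5236446  -0.15729556  0.15473879]
```

View pics/w7.png

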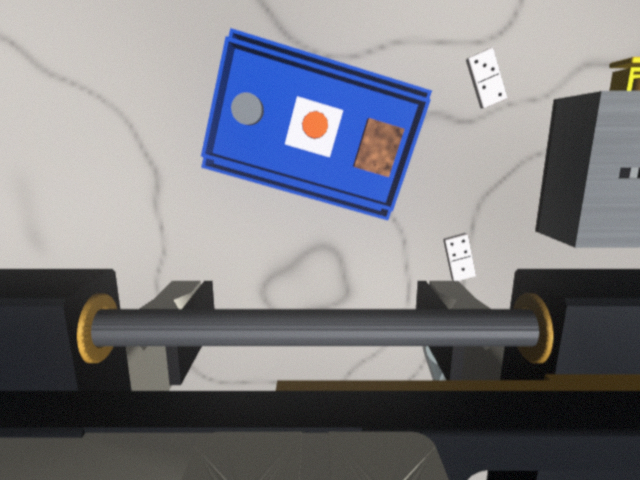

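View pics/s7.png

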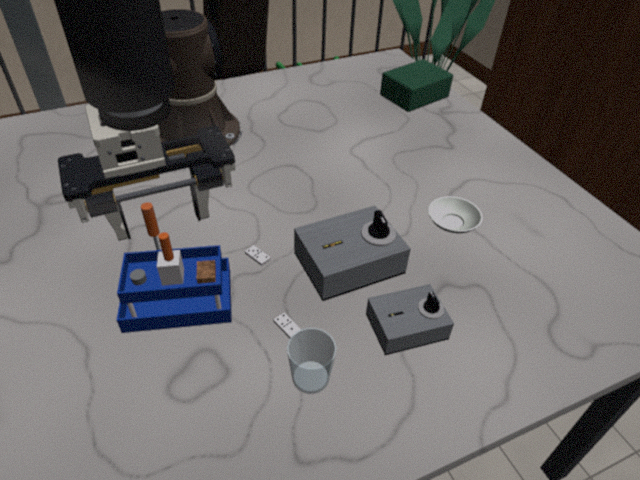

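The pin stands home again: wrist (315,124), top at z 0.1547, the same as at the start. The tray is out at the upper right of the wrist view (630,75). In the scene view the glass, dish, dominoes and knob sit at the same pixels as before. The gripper is clear, so I'm handing in.

```bash
python3 - <<'E'
from h import *
print(r.close_job())
E
```

```text
the job is handed in; nothing more can be done
None
```

I released the yellow tray with the pin, stood the pin back in its well, let go and handed the job in at about 19 s of the 67 s. The hand-in gives no verdict.

- **Finding the catch:** The brief says the gap can't be seen, but the wrist camera's depth showed one patch in the slot about 3 mm deeper than the rest. I probed there first instead of feeling along the whole slot. The pin passed the floor level with no force, then met the spring.
- **Pressing:** The wrist read about 4–5 N at the end of each pressing step, well under the 20 N limit. The force is only reported when a move ends, so I can't rule out short peaks in between. The top view then showed the tray well out past the front, by eye.
- **Last checks:** The pin's top was at z 0.1547, the same as at the start, and its top centre was about 1 mm from where it started, which is within the calibration error. The gripper was open and well clear, and in the scene view the knob, glass, dish and dominoes looked unmoved.
- **Disagreement:** Just before release I felt no clear contact of the handle with the well mouth. The height measurement afterwards is what shows the pin is home. No other check failed.

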